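# Hang the developed plate on the drying bar

### The job

One of the three white glass plates in the leaning slotted rack has a metal hanger with a grip tab and two hooks. Slide that plate up out of its slot along the lean, and hang it by both hooks over the bar of the drying stand, left hanging freely and still. Do not let it drop onto the bench, and leave the two plain plates standing in their slots and the other things on the bench where they are.

Things in the scene. Friction and masses are not known exactly. Their poses are not given: they have to be found in the camera images.
- carrier: white glass plate, 5 mm (x) by 110 mm (y) by 130 mm (z), with an aluminium hanger, 0.26 kg. Origin: middle of the plate's lower edge; z runs up the plate, y along its width, x is its normal on the hooks' side. Clip on the top edge: 10 by 110 mm, z 120 to 136. It starts in any of the rack's three slots, leaning 30 degrees, its top towards the robot, hooks on the upper side
- tab (a point): where to grip: middle of the hanger's flat grip tab, 160 mm above the plate's lower edge; axes as the carrier. The tab is 8 mm thick (x), 30 mm wide (y) and stands on the clip, carrier z 136 to 182
- hook_left (a point): point inside the hook at y = +40 mm of the carrier (x 12, z 127 mm), where the bar's axis lies when it hangs. Each hook is 12 mm wide: a roof from the clip's face (x 5, underside z 136) out and slightly down to x 27 (underside z 126), then a lip, x 27 to 31, down to z 104. So its mouth, open below, is 22 mm wide, x 5 to 27
- hook_right (a point): the same point in the like hook at y = -40 mm. Hung and let go, the plate swings to a slant of 14 to 24 degrees, its lower edge under the bar, its tab the other way
- rack: fixed grey rack, 136 mm wide (y), 230 mm long (x); origin at the centre of its underside on the bench. Three slots 52 mm apart along its x, in the order -52, 0, +52 mm, all leaning 30 degrees towards its -x (the robot). Each slot is a channel 9 mm wide and 115 mm long with side guides 75 mm deep along the lean; the plates' lower edges stand 22 mm above the bench
- plain_a: plain white glass plate, 5 by 110 by 130 mm, no hanger, in another slot; origin in the middle of its lower edge, axes as the carrier; must stay in its slot
- plain_b: second plain plate, same as the first, in the remaining slot; must stay in its slot
- stand: fixed drying stand: two upright posts 320 mm apart along its y with a level bar between them, over a steel drip tray 120 by 300 mm and 14 mm high; origin at the centre of its underside on the bench
- bar (a point): middle of the bar's axis, 155 mm above the bench, and the posts end at 163 mm; the bar is 10 mm in diameter and runs along this point's y, free for 150 mm to either side; z up
- reagent: amber bottle with blue cap, 70 mm in diameter, 140 mm tall, bystander; origin at the centre of its base
- beaker: clear open beaker, 66 mm in diameter, 65 mm tall, bystander between rack and stand; origin at the centre of its base
- jar: glass jar with white lid, 60 mm in diameter, 65 mm tall, bystander; origin at the centre of its base
- spatula: spatula, 190 mm long, lying behind the stand, bystander

How it is judged (in metres and radians):
On the way:
1. the plate with the hanger is drawn up clear of its slot (z of carrier in the frame of rack above 0.095 m), for 0.1 s.
At the end, for the whole second after the job is handed in: both hooks of the carrier are over the bar between the posts (the point in each hook within 15 mm across and 13 mm in height of the bar's axis), the plate hangs within 0.6 rad of upright, released and still (under 0.03 m/s), and both plain plates are within 12 mm of where they started (x of hook_left in the frame of bar between -0.015 and 0.015 m and z of hook_left in the frame of bar between -0.013 and 0.013 m and y of hook_left in the frame of bar between -0.155 and 0.155 m and x of hook_right in the frame of bar between -0.015 and 0.015 m and z of hook_right in the frame of bar between -0.013 and 0.013 m and y of hook_right in the frame of bar between -0.155 and 0.155 m and angle between carrier's own z axis and vertical below 0.6 rad and linear speed of carrier below 0.03 m/s and distance of each of plain_a, plain_b from where it was at the start of the episode below 0.012 m); the robot touches nothing.
It fails at once if the plate with the hanger drops onto the bench (height (world z) of carrier below 0.012 m).
It fails at once if a plain plate is pulled or knocked out of place (distance of any of plain_a, plain_b from where it was at the start of the episode above 0.02 m).
It fails at once if a bystander is pushed away or tipped (distance of any of reagent, beaker, jar, spatula from where it was at the start of the episode above 0.03 m).
It also fails if it takes over 51 s, if anything falls off the work surface, if the arm or the gripper's body presses on something with over 40 N, if the wrist force passes 120 N, or if a joint passes its speed limit or range.

### The arm

A 6-joint arm with a two-finger parallel gripper is mounted at the origin on the work surface. World frame = base frame: x ahead of the robot, y to its left, z up, the work surface at z = 0. Lengths are in m, angles in degrees, forces in N, time in s.
With the tool pointing down it reaches from about 0.325 to 0.775 m from the base axis. Payload 5.5 kg.
Tool frame: the origin (TCP) lies on the centre line of the jaws, within the pads' length; the fingertips stand arm.tips_ahead ahead of it and the grasp point (between the pads) lies 11 mm behind it (arm.tips_ahead is the distance from the TCP to the fingertips, in m); z points along the fingers, y is the line along which they close (so a half turn about z gives the same grasp; the last joint's range is limited). The gripper opens to 88 mm and grips with 3 to 60 N. Pads are 20 mm wide; open, the fingers measure 115 mm over their backs; the gripper's body (75 mm by 178 mm) begins 61 mm behind the grasp point.
Start: joints at [-68.107, 5.22, 70.514, -0, 104.267, -3.249], TCP at [0.255, -0.543, 0.231] pointing down, gripper open.
Joint ranges: [-164.24, 164.24], [-49.07, 125.15], [9.68, 141.18], [-86.29, 266.29], [3.28, 154.24], [-151.56, 151.56]. Speed limits (degrees/s): [147.25, 147.25, 172.46, 180, 180, 180].

### API

Orientations are given as [roll, pitch, yaw] about the fixed x, y, z axes, in that order (R = Rz(yaw) Ry(pitch) Rx(roll)).
In Python, from bench import arm, eyes, order gives the robot as it stands.
- The arm moves only by the shell command python3 -m inch 'ROWS' [FORCE]. ROWS is text: rows parted by semicolons, each of 5 numbers parted by spaces: the finger opening in mm, from 0 to 87.8, then the shift along the tool's x, y, z scaled (see below), then the turn about the tool's z scaled (see below). A call has 1 to 20 rows; each row shifts and turns the commanded pose from where the row before left it, along the tool's axes as they then stand; what a row does not reach is not made up. The controller multiplies each number of a shift by 0.04 m and each number of a turn by 60 degrees. A row lasts 1/10 s, in which the tool goes at most 50 mm and 8.59 degrees, less where a joint would pass 70% of its speed; a pose out of reach is approached as far as the arm can. A call with a number of a shift or a turn outside -1 to 1 is refused whole. A call with a gripper value outside its range is refused whole. The fingers move at their own pace and stop on an object; FORCE is the grip in N (left out, the last holds). Time passes only in rows, so rows that do not move let the fingers close. It gives the time, the measured TCP pose, the force, the opening and the grip force at its end, in the units of the state.
- arm.read_state(): the state, without advancing time (a new reading comes with each control period).
- eyes.camera(name): name is "side" or "top"; returns (picture, depth): 384x512x3 uint8, red, green, blue; 384x512 float32, m along the optical axis (not along the pixel's ray), 0 where there is no reading.
- eyes.get_calibration(name): a dict with "mtx" (3x3 intrinsics, pixels), "rvec" (rotation vector, rad) and "tvec" (3), from world to camera coordinates, as OpenCV has them. Camera axes: x right, y down, z forward; pixel columns grow to the right and rows downward; lengths in m; the calibration is good to about 2 mm. A picture is of the moment at which its call begins. get_calibration takes no time and is no camera call.
- order.hand_in(): hands the job in; it is judged then, once.
The state is a dict: "time": time; "joints": joint angles; "dq": joint speeds; "effort": joint torques, N m; "tcp_pos": TCP position; "orientation": TCP orientation; "contact_force": force on the tool from outside, world axes, zero at the start; "moment": the same for the moment, N m; "finger_gap": finger opening in m; "finger_force": force on a finger pad.
Only numpy, scipy, OpenCV 4.12 (cv2) and the standard library are available. Lean on these libraries where they do the work, as an engineer would, in place of code of your own. Each camera call takes 0.05 s, during which the arm holds its last target. There are 200 camera calls.

## Working session

There is one attempt and no reset: what is moved stays moved. The work goes in short steps, Python scripts to look and compute and a shell command to move; the robot and the scene stay as the last step left them, time stands still between calls to the robot, and variables do not carry over. Pictures are saved under pics/ and viewed, at most 10 in all, crops included, and the job is handed in when it is done.

```bash
ls; mkdir -p pics
cat > h.py <<'E'
import numpy as np, cv2
from bench import arm, eyes, order
from scipy.spatial.transform import Rotation as R
def cal(n):
    c=eyes.get_calibration(n); return np.array(c["mtx"]),cv2.Rodrigues(np.array(c["rvec"],float))[0],np.array(c["tvec"],float).ravel()
def cloud(n,depth):
    K,Rm,t=cal(n); v,u=np.indices(depth.shape)
    p=np.stack([(u-K[0,2])/K[0,0]*depth,(v-K[1,2])/K[1,1]*depth,depth],-1)
    return (p-t)@Rm   # world
def snap(n,tag):
    im,d=eyes.camera(n); np.savez(f"pics/{tag}.npz",im=im,d=d); cv2.imwrite(f"pics/{tag}.png",im[:,:,::-1]); return im,d
E
python3 - <<'E'
from h import *
for n in("side","top"):
    im,d=snap(n,n+"0"); K,Rm,t=cal(n); print(n,(-Rm.T@t).round(3),Rm.T[:,2].round(3),K[0,0], (d>0).mean())
print(arm.tips_ahead,arm.read_state())
E
```

```text
pics
side [0.298 0.896 0.772] [ 0.226 -0.763 -0.605] 430.4027670826244 0.9958699544270834
top [0.45  0.057 1.085] [ 0.111  0.023 -0.994] 378.93526964976036 0.996368408203125
0.008 {'time': 0.1, 'joints': array([-6.81055976e+01,  5.25639043e+00,  7.05731559e+01, -1.23655734e-03,
        1.04266928e+02, -3.24920242e+00]), 'dq': array([-0.10120698, -0.01064324, -0.14477505, -0.00252597, -0.0321611 ,
        0.0452262 ]), 'effort': array([ 1.67483970e-03, -4.47857666e+01, -4.07570386e+01,  7.00493879e-02,
        2.84690276e-02, -1.31394409e-04]), 'tcp_pos': array([ 0.25482729, -0.54292299,  0.22966304]), 'orientation': array([-1.79903613e+02, -4.27103338e-03,  2.51432975e+01]), 'contact_force': array([-1.33087379, -0.12080389, -0.43504417]), 'moment': array([-0.04029382,  0.04462204, -0.01050296]), 'finger_force': 0.0, 'finger_gap': 0.08778328160204099}
```

View pics/top0.png

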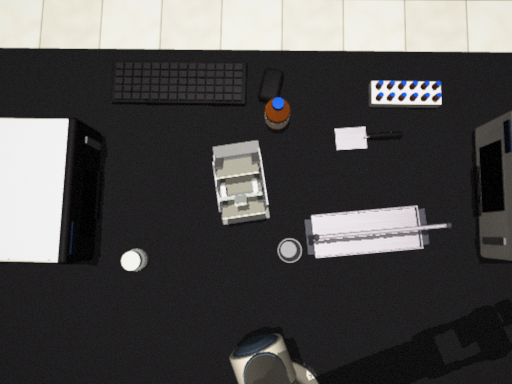

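View pics/side0.png

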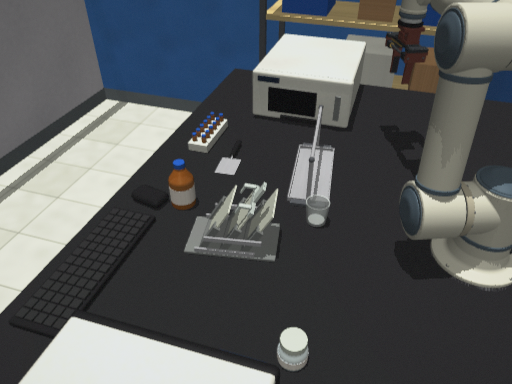

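The top view shows the rack at about (240,183), with its near end at row 222. The stand is at (367,232), its bar running from (315,238) to (450,226). The beaker is at (289,250), the bottle at (277,113) and the jar at (134,260). The side view shows the hanger plate probably in the middle slot, near (245,200). Next I'll zoom in and measure heights.

Run:
```python
from h import *
a=np.load("pics/top0.npz"); b=np.load("pics/side0.npz")
A=cv2.resize(a["im"][135:235,200:300],None,fx=4,fy=4,interpolation=cv2.INTER_CUBIC)
B=cv2.resize(b["im"][170:270,180:290],None,fx=3.6,fy=4,interpolation=cv2.INTER_CUBIC)
cv2.imwrite("pics/z0.png",np.hstack([A,B])[:,:,::-1])
for n,z,(v0,v1,u0,u1),lo in(("top",a,(200,262,300,460),.135),("side",b,(95,205,285,345),.135),("top",a,(135,235,200,300),.05),("side",b,(170,270,180,290),.05)):
    P=cloud(n,z["d"])[v0:v1,u0:u1]; m=(P[...,2]>lo)&(z["d"][v0:v1,u0:u1]>0)
    q=P[m]; print(n,m.sum(),q.min(0).round(3),q.max(0).round(3))
P=cloud("top",a["d"]); print("bench z",np.median(P[300:340,100:200,2]),P[300:340,100:200,2].std())
print((P[175:212:2,232:250:3,2]*1000).round().astype(int))
```

```text
top 592 [ 0.437 -0.391  0.137] [ 0.484 -0.062  0.166]
side 252 [ 0.422 -0.542  0.135] [ 0.484 -0.056  0.164]
top 2555 [0.484 0.05  0.05 ] [0.664 0.203 0.184]
side 2638 [0.483 0.008 0.05 ] [0.778 0.208 0.182]
bench z -6.445348149029683e-05 0.05684792860108313
[[ 133  135  135  133  134   27]
 [ 132   23   26   28   32   35]
 [  32   40   40   44   43   50]
 [  49   52   52   55   60   60]
 [  62   62   65   67   68   74]
 [  75   73   77   81   83   90]
 [  86   86   92   96   97  101]
 [  98  102  103  102  107  109]
 [ 106  109  114  114  121  120]
 [ 118  122  131  133  137  138]
 [ 139  140  143  140  143  141]
 [ 142  148  150  154  154  140]
 [ 136  158  162  162  164   53]
 [  52  167  169  174  175  163]
 [  64  178  180  183  182  180]
 [  77  179  180  180  178   89]
 [  83   88   88   94   98   99]
 [  99  101  101  105  105  109]
 [ 106 1085  110  112  117  120]]
```

View pics/z0.png

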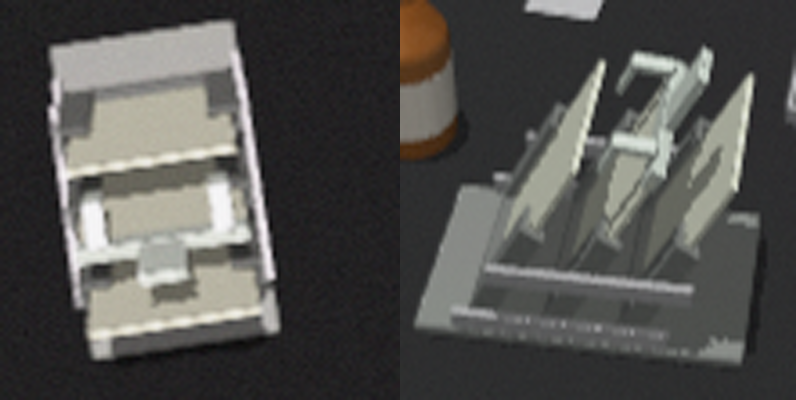

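The zoom shows the hanger plate in the middle slot, its tab near top-view pixel (240,199). Its hooks face +x, away from the robot. Now I'll fit the tab and the bar from the depth images.

```bash
cat > fit.py <<'E'
from h import *
def bar(n,d,box):
    v0,v1,u0,u1=box; P=cloud(n,d)[v0:v1,u0:u1].reshape(-1,3); dd=d[v0:v1,u0:u1].ravel()
    q=P[(dd>0)&(P[:,2]>.14)&(P[:,2]<.164)&(P[:,0]>.40)&(P[:,0]<.5)&(P[:,1]<-.10)&(P[:,1]>-.36)]
    vx,vy,x,y=cv2.fitLine(q[:,:2].astype(np.float32),cv2.DIST_HUBER,0,.001,.001).ravel()
    s=vx/vy; c=x-y*s
    print(n,"bar x=%.4f%+.4f*y"%(c,s),"yaw",np.degrees(np.arctan(-s)).round(2),"x@-.22",(c-.22*s).round(4),"z95",np.percentile(q[:,2],[50,95]),"y",q[:,1].min(),q[:,1].max(),len(q))
def edge(q,l):
    vx,vy,x,y=cv2.fitLine(q[:,:2].astype(np.float32),cv2.DIST_HUBER,0,.001,.001).ravel()
    print(l,len(q),"yaw %.2f"%np.degrees(np.arctan(-vx/vy)),"mid",((q.min(0)+q.max(0))/2).round(4),q.min(0).round(4),q.max(0).round(4))
E
python3 - <<'E'
from fit import *
a=np.load("pics/top0.npz"); b=np.load("pics/side0.npz")
bar("top",a["d"],(200,262,300,460)); bar("side",b["d"],(95,205,285,345))
for n,z,(v0,v1,u0,u1) in(("top",a,(135,235,200,300)),("side",b,(170,270,180,290))):
    P=cloud(n,z["d"])[v0:v1,u0:u1].reshape(-1,3); P=P[(P[:,1]<.25)&(P[:,1]>0.03)]
    # tab
    q=P[(P[:,2]>.152)&(P[:,2]<.19)]; edge(q,n+" tab")
    # far / near plain top edges
    q=P[(P[:,2]>.131)&(P[:,2]<.139)&(P[:,0]>.585)]; edge(q,n+" far plain")
    q=P[(P[:,2]>.131)&(P[:,2]<.139)&(P[:,0]<.512)]; edge(q,n+" near plain")
    q=P[(P[:,2]>.14)&(P[:,2]<.15)&(P[:,0]>.51)&(P[:,0]<.6)]; edge(q,n+" clip/hooks")
for n,z,c in(("top",a,(289,250)),("side",b,(317,212))):
    P=cloud(n,z["d"]);q=P[c[1]-14:c[1]+14,c[0]-14:c[0]+14].reshape(-1,3); q=q[(q[:,2]>.045)&(q[:,2]<.07)]; print("beaker",q.min(0),q.max(0))
E
```

```text
top bar x=0.4355-0.1103*y yaw 6.29 x@-.22 0.4597 z95 [0.15900627 0.16184144] y -0.35967819083565566 -0.10000955130223028 450
side bar x=0.4364-0.1096*y yaw 6.25 x@-.22 0.4605 z95 [0.15820433 0.16074753] y -0.35957238526968677 -0.10108867788885921 146
top tab 113 yaw -22.89 mid [0.5466 0.1256 0.168 ] [0.514  0.0835 0.152 ] [0.5791 0.1677 0.184 ]
top far plain 108 yaw 8.96 mid [0.5964 0.1276 0.1347] [0.5852 0.0744 0.1313] [0.6077 0.1808 0.1381]
top near plain 113 yaw 9.27 mid [0.4937 0.1114 0.1348] [0.484  0.0574 0.1311] [0.5035 0.1654 0.1385]
top clip/hooks 190 yaw 11.99 mid [0.5583 0.1196 0.145 ] [0.5334 0.0658 0.14  ] [0.5832 0.1733 0.15  ]
side tab 96 yaw -6.88 mid [0.5267 0.1195 0.1672] [0.5141 0.102  0.1522] [0.5392 0.137  0.1822]
side far plain 73 yaw 9.37 mid [0.5959 0.1329 0.1341] [0.585  0.0801 0.1311] [0.6068 0.1857 0.1371]
side near plain 72 yaw 9.60 mid [0.4943 0.1146 0.1337] [0.4833 0.0588 0.1311] [0.5054 0.1703 0.1364]
side clip/hooks 168 yaw 7.44 mid [0.5554 0.122  0.145 ] [0.5314 0.0703 0.14  ] [0.5794 0.1736 0.15  ]
beaker [ 0.37580822 -0.04246935  0.04539804] [0.43924447 0.02142673 0.06943687]
beaker [ 0.37534993 -0.03794656  0.04500337] [0.43942308 0.02731966 0.06665104]
```

```bash
python3 -m inch '46 0 0 0 0.132; 46 0 0 0 0.131; 46 .523 -.845 0 0; 46 .523 -.845 0 0; 46 .523 -.845 0 0; 46 .523 -.845 0 0; 46 .523 -.845 0 0; 46 .523 -.845 0 0; 46 .523 -.845 0 0; 46 .523 -.845 0 0; 46 .523 -.845 0 0; 46 .523 -.845 0 0; 46 .523 -.845 0 0; 46 .523 -.845 0 0; 46 .523 -.845 0 0; 46 .523 -.845 0 0; 46 .523 -.845 0 0; 46 .523 -.845 0 0; 46 .523 -.845 0 0; 46 .523 -.845 0 0' 40; python3 -m inch '46 0 0 0 0; 46 0 0 0 0'
cat > go.py <<'E'
import sys
from h import *
# target world xyz yaw -> units in tool axes (after turning to yaw)
t=np.array(list(map(float,sys.argv[1:4]))); yaw=float(sys.argv[4])
s=arm.read_state(); y0=s["orientation"][2]; d=t-s["tcp_pos"]
c,n=np.cos(np.radians(yaw)),np.sin(np.radians(yaw))
print("t",round(s["time"],2),"tcp",s["tcp_pos"].round(4),"rpy",s["orientation"].round(2),"F",s["contact_force"].round(1),"gap",round(s["finger_gap"],4),"grip",s["finger_force"])
print("turn units",((y0-yaw)/60).round(3),"shift units",(np.array([c*d[0]+n*d[1],n*d[0]-c*d[1],-d[2]])/.04).round(3))
E
python3 go.py .5285 .1188 .152 9.3
```

```text
time: 2.1
tcp_pos: [0.5277, 0.1201, 0.2302]
orientation: [180.0, 0.0, 9.4]
contact_force: [0.5, 0.0, -0.2]
finger_gap: 0.0461
finger_force: 0.0
time: 2.3
tcp_pos: [0.5273, 0.1188, 0.2297]
orientation: [180.0, 0.1, 9.5]
contact_force: [0.1, 0.2, -0.4]
finger_gap: 0.046
finger_force: 0.0
t 2.3 tcp [0.5273 0.1188 0.2297] rpy [1.7998e+02 1.1000e-01 9.4600e+00] F [ 0.1  0.2 -0.4] gap 0.046 grip 0.0
turn units 0.003 shift units [0.031 0.006 1.943]
```

Descend, stop just above the grasp height, and look.

```bash
python3 -m inch '46 .03 0 .3 0; 46 0 0 .35 0; 46 0 0 .35 0; 46 0 0 .35 0; 46 0 0 .3 0; 46 0 0 .2 0; 46 0 0 .09 0; 46 0 0 0 0'
python3 - <<'E'
from h import *
a,_=snap("top","top1"); b,_=snap("side","side1")
A=cv2.resize(a[135:235,200:300],None,fx=4,fy=4,interpolation=cv2.INTER_CUBIC)
B=cv2.resize(b[150:250,190:290],None,fx=4,fy=4,interpolation=cv2.INTER_CUBIC)
cv2.imwrite("pics/z1.png",np.hstack([A,B])[:,:,::-1])
E
```

```text
time: 3.1
tcp_pos: [0.5285, 0.1186, 0.1526]
orientation: [-180.0, 0.0, 9.4]
contact_force: [0.5, 0.7, -0.7]
finger_gap: 0.0457
finger_force: 0.0
```

View pics/z1.png

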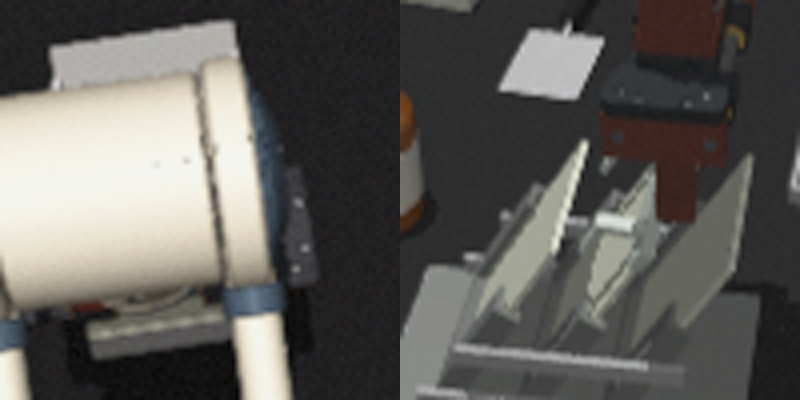

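The side view shows the near finger standing beside the tab at zoom (678,190), clear of the hook and of the plain plates, with no contact force. I'll close now.

```bash
python3 -m inch '40 0 0 0 0; 36 0 0 0 0; 33 0 0 0 0; 30 0 0 0 0; 20 0 0 0 0; 20 0 0 0 0; 20 0 0 0 0; 20 0 0 0 0' 50; python3 go.py .5285 .1188 .152 9.3
```

```text
time: 4.0
tcp_pos: [0.5288, 0.1183, 0.1533]
orientation: [180.0, -0.0, 9.3]
contact_force: [-0.6, -2.1, 2.4]
finger_gap: 0.0291
finger_force: 50.0
t 4.0 tcp [0.5288 0.1183 0.1533] rpy [ 1.7997e+02 -2.0000e-02  9.3400e+00] F [-0.6 -2.1  2.4] gap 0.0291 grip 50.00040829181671
turn units 0.001 shift units [-0.006 -0.014  0.033]
```

```bash
python3 -m inch '20 -.05 0 -.087 0; 20 -.1 0 -.173 0; 20 -.1 0 -.173 0; 20 -.1 0 -.173 0; 20 0 0 0 0' 55; python3 go.py .5285 .1188 .152 9.3
```

```text
time: 4.5
tcp_pos: [0.5143, 0.1164, 0.1788]
orientation: [-180.0, -0.0, 9.4]
contact_force: [0.2, 0.3, -2.4]
finger_gap: 0.0295
finger_force: 55.0
t 4.5 tcp [0.5143 0.1164 0.1788] rpy [-1.7999e+02 -3.0000e-02  9.3700e+00] F [ 0.2  0.3 -2.4] gap 0.0295 grip 54.99923586845398
turn units 0.001 shift units [ 0.361 -0.003  0.67 ]
```

```bash
python3 -m inch '20 -.12 0 -.208 0; 20 -.12 0 -.208 0; 20 -.12 0 -.208 0; 20 -.12 0 -.208 0; 20 -.12 0 -.208 0; 20 -.12 0 -.208 0; 20 -.12 0 -.208 0; 20 -.12 0 -.208 0; 20 0 0 0 0; 20 0 0 0 0; 20 0 0 0 0'
python3 - <<'E'
from h import *
a,_=snap("top","top2"); b,_=snap("side","side2")
A=cv2.resize(a[135:265,200:300],None,fx=3.2,fy=3.2,interpolation=cv2.INTER_CUBIC)
B=cv2.resize(b[120:250,190:320],None,fx=3.2,fy=3.2,interpolation=cv2.INTER_CUBIC)
cv2.imwrite("pics/z2.png",np.hstack([A,B])[:,:,::-1])
E
```

```text
time: 5.6
tcp_pos: [0.4769, 0.11, 0.2432]
orientation: [-180.0, 0.1, 9.4]
contact_force: [-0.3, 0.9, -1.8]
finger_gap: 0.0296
finger_force: 55.0
```

View pics/z2.png

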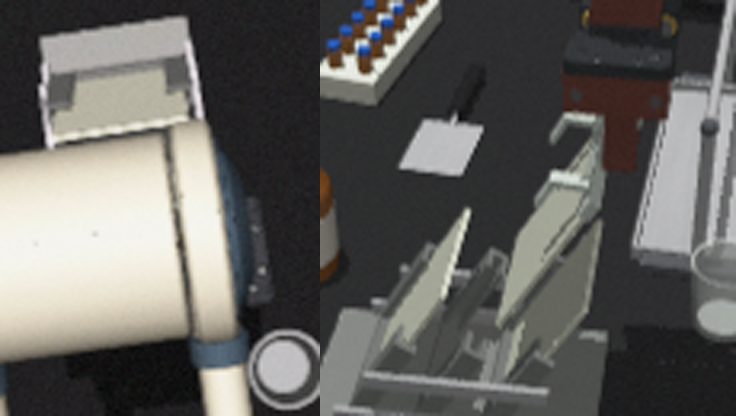

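The view shows the plate clear above the rack at zoom (550,230), still leaning about 30°. Both plain plates are in their slots. I'll raise it, then measure the lean and the stand's centre.

```bash
python3 -m inch '20 -.1 0 -.2 0; 20 -.1 0 -.35 0; 20 0 0 -.4 0; 20 0 0 -.4 0; 20 0 0 -.4 0; 20 0 0 -.3 0; 20 0 0 -.2 0; 20 0 0 0 0'
cat > lean.py <<'E'
from h import *
import sys
def lean(tag):
    im,d=snap("side",tag); P=cloud("side",d); s=arm.read_state(); T=s["tcp_pos"]; rot=R.from_euler("xyz",s["orientation"],degrees=True).as_matrix()
    u=rot[:,0]; w=np.array([-u[1],u[0],0]); G=T+[0,0,.011]
    L=P-G; a=L@u; b=L@w; c=L[...,2]
    m=(d>0)&(np.abs(b)<.06)&(c<-.045)&(c>-.2)&(a>-.04)&(a<.16)&(im.min(-1)>60)
    m[:, :]&=True
    A,B,C=a[m],b[m],c[m]
    # RANSAC-free: robust line a = k*c + e via Huber fit
    vx,vy,x,y=cv2.fitLine(np.stack([A,C],1).astype(np.float32),cv2.DIST_WELSCH,0,.001,.001).ravel()
    r=(A-x)*vy-(C-y)*vx; i=np.abs(r)<.004
    print("lean",np.degrees(np.arctan(-vx/vy)).round(2),"offset of face from G (perp mm)",(1e3*(( -x)*vy-(-y)*vx)).round(1),"n",m.sum(),i.sum(),"b",B[i].min().round(3),B[i].max().round(3),"c",np.percentile(C[i],[1,99]).round(3))
    sl,_=np.polyfit(B[i],r[i],1); print("yaw misfit deg",np.degrees(np.arctan(sl)).round(2))
    return im,d
if __name__=="__main__": lean(sys.argv[1])
E
python3 lean.py side3
python3 - <<'E'
from h import *
a=np.load("pics/top0.npz"); P=cloud("top",a["d"])[200:262,300:432].reshape(-1,3); I=a["im"][200:262,300:432].reshape(-1,3)
q=P[(P[:,2]>.009)&(P[:,2]<.02)&(I.min(1)>120)]; c,(w,h),an=cv2.minAreaRect(q[:,:2].astype(np.float32)); print("tray",c,w,h,an)
E
python3 go.py .35 -.23 .335 6.2
```

```text
time: 6.5
tcp_pos: [0.4693, 0.1088, 0.3355]
orientation: [180.0, -0.1, 9.4]
contact_force: [1.0, -0.3, -2.6]
finger_gap: 0.0296
finger_force: 55.0
lean 30.05 offset of face from G (perp mm) 1.7 n 511 499 b -0.054 0.06 c [-0.139 -0.046]
yaw misfit deg 0.85
tray (0.460610955953598, -0.22747524082660675) 0.11964229494333267 0.30459800362586975 6.247002601623535
t 6.55 tcp [0.4692 0.1088 0.3343] rpy [ 1.80e+02 -5.00e-02  9.36e+00] F [-0.3  0.2 -3.7] gap 0.0296 grip 54.998910427093506
turn units 0.053 shift units [-3.877  8.099 -0.017]
```

Lean is 30.05° and the grip is true. Next I'll carry it to a standoff on the robot side of the bar.

```bash
python3 -m inch '20 0 0 0 .053; 20 -.1 .22 0 0; 20 -.2 .43 0 0; 20 -.28 .6 0 0; 20 -.28 .6 0 0; 20 -.28 .6 0 0; 20 -.28 .6 0 0; 20 -.28 .6 0 0; 20 -.28 .6 0 0; 20 -.28 .6 0 0; 20 -.28 .6 0 0; 20 -.28 .6 0 0; 20 -.28 .6 0 0; 20 -.28 .6 0 0; 20 -.2 .43 0 0; 20 -.15 .3 0 0; 20 -.1 .2 0 0; 20 0 0 0 0; 20 0 0 0 0'; python3 go.py .350 -.2395 .2 6.2
```

```text
time: 8.45
tcp_pos: [0.3519, -0.2328, 0.3337]
orientation: [-180.0, 0.0, 6.2]
contact_force: [0.5, -0.5, -2.9]
finger_gap: 0.0296
finger_force: 55.0
t 8.45 tcp [ 0.3519 -0.2328  0.3337] rpy [-1.7997e+02  1.0000e-02  6.1900e+00] F [ 0.5 -0.5 -2.9] gap 0.0296 grip 54.99899983406067
turn units -0.0 shift units [-0.065  0.161  3.341]
```

```bash
python3 -m inch '20 -.06 .1 .15 0; 20 0 .06 .3 0; 20 0 0 .35 0; 20 0 0 .35 0; 20 0 0 .35 0; 20 0 0 .35 0; 20 0 0 .35 0; 20 0 0 .35 0; 20 0 0 .35 0; 20 0 0 .25 0; 20 0 0 .15 0; 20 0 0 .04 0; 20 0 0 0 0; 20 0 0 0 0'; python3 go.py .350 -.2395 .2 6.2
python3 - <<'E'
from lean import *
im,d=lean("side4"); a,_=snap("top","top4")
A=cv2.resize(a[170:300,290:450],None,fx=2.5,fy=2.5,interpolation=cv2.INTER_CUBIC)
B=cv2.resize(im[60:190,255:415],None,fx=2.5,fy=2.5,interpolation=cv2.INTER_CUBIC)
cv2.imwrite("pics/z4.png",np.hstack([A,B])[:,:,::-1])
E
```

```text
time: 9.85
tcp_pos: [0.3505, -0.2398, 0.201]
orientation: [179.9, -0.1, 6.2]
contact_force: [-0.6, -0.6, -3.1]
finger_gap: 0.0297
finger_force: 55.0
t 9.85 tcp [ 0.3505 -0.2398  0.201 ] rpy [ 1.7995e+02 -5.0000e-02  6.1800e+00] F [-0.6 -0.6 -3.1] gap 0.0297 grip 54.998822808265686
turn units -0.0 shift units [-0.012 -0.01   0.024]
lean 29.77 offset of face from G (perp mm) 0.9 n 477 387 b -0.055 0.06 c [-0.141 -0.046]
yaw misfit deg 0.71
```

View pics/z4.png

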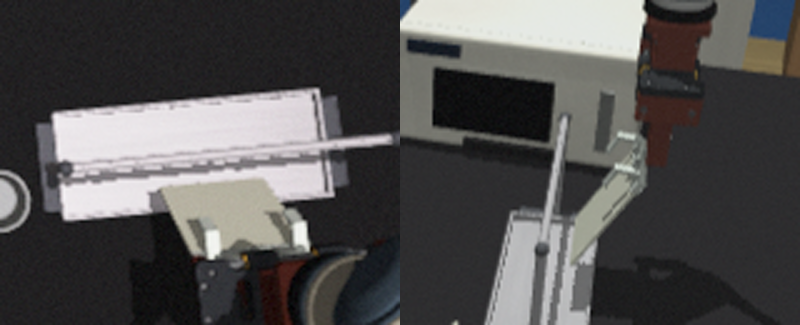

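The views show the plate at the standoff, its lower edge short of the bar and both hooks facing the bar, parallel to it. One numeric check of hooks against bar before moving in.

```bash
cat > hb.py <<'E'
from h import *
import sys
from fit import bar
def hb(t):
    s=arm.read_state(); T=s["tcp_pos"]; y=np.radians(6.2); u=np.array([np.cos(y),np.sin(y),0]); w=np.array([-u[1],u[0],0]); O=np.array([.4606,-.2275,.155])
    for n in("top","side"):
        z=np.load(f"pics/{n}{t}.npz"); P=cloud(n,z["d"])-O; a,b,c=P@u,P@w,P[...,2]
        q=(z["d"]>0)&(np.abs(a)<.02)&(b<.14)&(b>-.14)&(np.abs(c)<.012); print(n,"bar u,z med mm",(1e3*np.median(a[q])).round(1),(1e3*np.percentile(c[q],90)).round(1))
        g=T@u-O@u; gz=T[2]+.011-.155; gb=(T-O)@w
        for sgn in(1,-1):
            m=(z["d"]>0)&(np.abs(b-gb-sgn*.04)<.009)&(a-g>.018)&(a-g<.06)&(np.abs(c-gz+.02)<.03)&(z["im"].min(-1)>50)
            la=a[m]-g; lc=c[m]-gz; th=np.radians(30); lx=la*np.cos(th)+lc*np.sin(th); lz=-la*np.sin(th)+lc*np.cos(th)
            k=(lx>.012)&(lz>-.062)
            if k.sum(): print("  hook",sgn,"lx max %.1f lz(rel G)+164 max %.1f min %.1f b %.1f n%d"%(1e3*np.percentile(lx[k],95),164+1e3*np.percentile(lz[k],95),164+1e3*np.percentile(lz[k],5),1e3*np.median(b[m][k]),k.sum()))
hb(sys.argv[1])
E
python3 hb.py 4; python3 go.py .350 -.2395 .2 6.2
```

```text
top bar u,z med mm 0.0 6.5
  hook 1 lx max 30.8 lz(rel G)+164 max 138.7 min 107.1 b 39.9 n88
  hook -1 lx max 30.5 lz(rel G)+164 max 138.5 min 107.4 b -39.7 n92
side bar u,z med mm 0.6 5.6
  hook 1 lx max 29.2 lz(rel G)+164 max 136.0 min 104.4 b 42.8 n41
  hook -1 lx max 30.4 lz(rel G)+164 max 136.7 min 111.5 b -36.0 n36
t 9.95 tcp [ 0.3505 -0.2398  0.2009] rpy [ 1.7995e+02 -5.0000e-02  6.1800e+00] F [-0.3 -0.5 -2.8] gap 0.0298 grip 54.9988853931427
turn units -0.0 shift units [-0.012 -0.01   0.023]
```

Hook and bar geometry match the model. Moving in over the bar: forward 60 mm, then down along the lean.

```bash
python3 -m inch '20 .1 0 0 0; 20 .2 0 0 0; 20 .25 0 0 0; 20 .25 0 0 0; 20 .25 0 0 0; 20 .2 0 0 0; 20 .15 0 0 0; 20 .09 0 .02 0; 20 0 0 0 0; 20 0 0 0 0; 20 .06 0 .104 0; 20 .09 0 .156 0; 20 .09 0 .156 0; 20 .07 0 .121 0; 20 0 0 0 0; 20 0 0 0 0'; python3 go.py .4328 -.2305 .1705 6.2
python3 - <<'E'
from lean import *
im,d=lean("side5"); a,_=snap("top","top5")
A=cv2.resize(a[170:300,290:450],None,fx=2.5,fy=2.5,interpolation=cv2.INTER_CUBIC)
B=cv2.resize(im[80:180,275:375],None,fx=4,fy=3.25,interpolation=cv2.INTER_CUBIC)
cv2.imwrite("pics/z5.png",np.hstack([A,B])[:,:,::-1])
E
python3 hb.py 5
```

```text
time: 11.55
tcp_pos: [0.4218, -0.2318, 0.1777]
orientation: [-180.0, 0.0, 6.2]
contact_force: [0.6, -0.0, -1.8]
finger_gap: 0.0295
finger_force: 55.0
t 11.55 tcp [ 0.4218 -0.2318  0.1777] rpy [-1.7998e+02  3.0000e-02  6.1900e+00] F [ 0.6 -0.  -1.8] gap 0.0295 grip 54.99877452850342
turn units -0.0 shift units [ 0.276 -0.003  0.18 ]
lean -89.05 offset of face from G (perp mm) -186.3 n 975 631 b -0.06 0.06 c [-0.189 -0.182]
yaw misfit deg 0.26
top bar u,z med mm 0.3 6.8
  hook 1 lx max 29.5 lz(rel G)+164 max 136.2 min 108.0 b 40.9 n75
  hook -1 lx max 29.9 lz(rel G)+164 max 136.0 min 107.7 b -38.4 n82
side bar u,z med mm 0.1 5.8
  hook 1 lx max 29.4 lz(rel G)+164 max 135.5 min 106.4 b 44.4 n47
  hook -1 lx max 29.5 lz(rel G)+164 max 135.6 min 108.1 b -36.4 n44
```

View pics/z5.png

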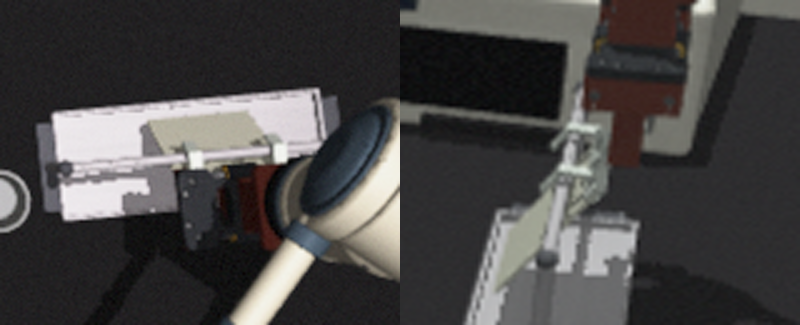

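Both hooks are over the bar at zoom (195,155) and (272,150), with the plate's lower part under it. I'll lower the last 7 mm gently.

```bash
python3 -m inch '20 .07 0 .05 0; 20 .07 0 .05 0; 20 .06 0 .04 0; 20 .05 0 .02 0; 20 .02 0 0 0; 20 0 0 0 0; 20 0 0 0 0'; python3 go.py .4328 -.2305 .1705 6.2
```

```text
time: 12.35
tcp_pos: [0.4326, -0.2308, 0.1716]
orientation: [180.0, -0.0, 6.2]
contact_force: [-0.6, -0.6, -2.4]
finger_gap: 0.0294
finger_force: 55.0
t 12.35 tcp [ 0.4326 -0.2308  0.1716] rpy [180.    -0.     6.18] F [-0.6 -0.6 -2.4] gap 0.0294 grip 54.99889075756073
turn units -0.0 shift units [ 0.004 -0.006  0.028]
```

```bash
python3 -m inch '20 0 0 .025 0; 20 0 0 .02 0; 20 0 0 0 0; 20 0 0 0 0'; python3 go.py .4328 -.2305 .1705 6.2;  python3 -m inch '20 0 0 .02 0; 20 0 0 0 0; 20 0 0 0 0'; python3 go.py .4328 -.2305 .1705 6.2
```

```text
time: 12.75
tcp_pos: [0.4326, -0.2308, 0.1699]
orientation: [180.0, -0.0, 6.2]
contact_force: [0.3, 0.5, -2.3]
finger_gap: 0.0296
finger_force: 55.0
t 12.75 tcp [ 0.4326 -0.2308  0.1699] rpy [ 1.7999e+02 -1.0000e-02  6.1800e+00] F [ 0.3  0.5 -2.3] gap 0.0296 grip 54.9991375207901
turn units -0.0 shift units [ 0.005 -0.007 -0.016]
time: 13.05
tcp_pos: [0.4326, -0.2308, 0.1697]
orientation: [180.0, -0.0, 6.2]
contact_force: [-1.5, 0.9, 3.2]
finger_gap: 0.0298
finger_force: 55.0
t 13.05 tcp [ 0.4326 -0.2308  0.1697] rpy [ 1.7997e+02 -3.0000e-02  6.1800e+00] F [-1.5  0.9  3.2] gap 0.0298 grip 55.00072360038757
turn units -0.0 shift units [ 0.005 -0.008 -0.021]
```

The force has gone from -2.3 to +3.2 N, so the bar now carries the plate. I'll ease the grip off, then open.

```bash
python3 -m inch '20 0 0 0 0; 20 0 0 0 0; 20 0 0 0 0' 15; python3 -m inch '20 0 0 0 0; 20 0 0 0 0; 20 0 0 0 0; 20 0 0 0 0; 20 0 0 0 0' 3; python3 -m inch '31 0 0 0 0; 33 0 0 0 0; 36 0 0 0 0; 40 0 0 0 0; 44 0 0 0 0; 46 0 0 0 0; 46 0 0 0 0; 46 0 0 0 0; 46 0 0 0 0; 46 0 0 0 0'
python3 - <<'E'
from h import *
im,d=snap("side","side6"); a,_=snap("top","top6")
A=cv2.resize(a[170:300,290:450],None,fx=2.5,fy=2.5,interpolation=cv2.INTER_CUBIC)
B=cv2.resize(im[80:180,275:375],None,fx=4,fy=3.25,interpolation=cv2.INTER_CUBIC)
cv2.imwrite("pics/z6.png",np.hstack([A,B])[:,:,::-1])
E
```

```text
time: 13.35
tcp_pos: [0.4327, -0.2309, 0.1696]
orientation: [180.0, -0.0, 6.2]
contact_force: [-2.2, 0.2, 5.0]
finger_gap: 0.0301
finger_force: 15.0
time: 13.85
tcp_pos: [0.4327, -0.2309, 0.1689]
orientation: [180.0, 0.0, 6.2]
contact_force: [-1.3, -2.0, 3.1]
finger_gap: 0.0302
finger_force: 3.0
time: 14.85
tcp_pos: [0.4326, -0.2307, 0.169]
orientation: [-180.0, 0.0, 6.2]
contact_force: [0.1, -0.1, -0.3]
finger_gap: 0.0462
finger_force: 0.0
```

View pics/z6.png

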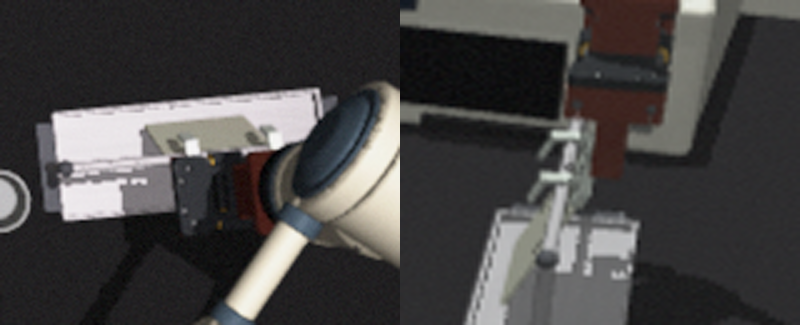

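It hangs by both hooks with the lean reduced, and the fingers are open on either side of the tab with no force. I'll withdraw straight up.

```bash
python3 -m inch '46 0 0 -.1 0; 46 0 0 -.2 0; 46 0 0 -.3 0; 46 0 0 -.4 0; 46 0 0 -.5 0; 46 0 0 -.5 0; 46 0 0 -.5 0; 46 0 0 -.4 0; 46 -.5 0 -.3 0; 46 -.5 0 0 0; 46 -.3 0 0 0; 46 0 0 0 0; 46 0 0 0 0; 46 0 0 0 0; 46 0 0 0 0; 46 0 0 0 0; 46 0 0 0 0; 46 0 0 0 0; 46 0 0 0 0; 46 0 0 0 0'; python3 -m inch '46 0 0 0 0; 46 0 0 0 0; 46 0 0 0 0; 46 0 0 0 0; 46 0 0 0 0; 46 0 0 0 0; 46 0 0 0 0; 46 0 0 0 0; 46 0 0 0 0; 46 0 0 0 0; 46 0 0 0 0; 46 0 0 0 0; 46 0 0 0 0; 46 0 0 0 0; 46 0 0 0 0; 46 0 0 0 0; 46 0 0 0 0; 46 0 0 0 0; 46 0 0 0 0; 46 0 0 0 0'
python3 - <<'E'
from h import *
im,d=snap("side","side7"); a,_=snap("top","top7")
A=cv2.resize(a[130:300,200:450],None,fx=1.6,fy=1.9,interpolation=cv2.INTER_CUBIC)
B=cv2.resize(im[80:180,275:375],None,fx=4,fy=3.23,interpolation=cv2.INTER_CUBIC)
cv2.imwrite("pics/z7.png",np.hstack([A,B])[:,:,::-1] if A.shape[0]==B.shape[0] else np.hstack([A,cv2.resize(B,(400,A.shape[0]))])[:,:,::-1])
E
```

```text
time: 16.95
tcp_pos: [0.3809, -0.2363, 0.297]
orientation: [180.0, 0.0, 6.2]
contact_force: [0.2, -0.5, 0.1]
finger_gap: 0.046
finger_force: 0.0
time: 18.95
tcp_pos: [0.3809, -0.2364, 0.297]
orientation: [-180.0, 0.0, 6.2]
contact_force: [0.2, 0.2, -0.7]
finger_gap: 0.0461
finger_force: 0.0
```

View pics/z7.png

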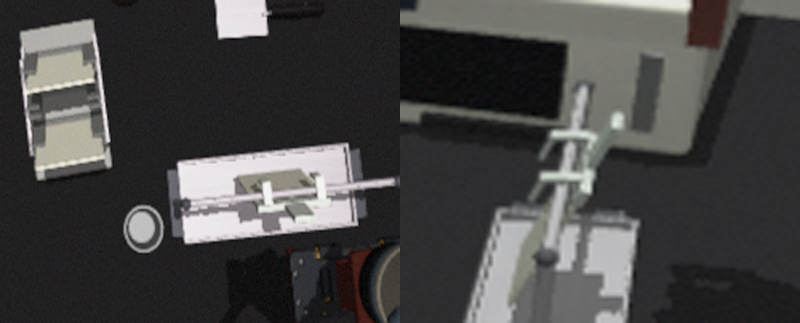

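The plate hangs by both hooks at (267,193) and (320,188) in the left crop, with the gripper clear. Both plain plates are in the rack and the beaker is in place. I'll compare two frames for stillness, then hand in.

```bash
python3 -m inch '46 0 0 0 0; 46 0 0 0 0; 46 0 0 0 0'
python3 - <<'E'
from h import *
z=np.load("pics/side7.npz"); im,d=snap("side","side8")
print("moved px:",(np.abs(im[80:180,275:345].astype(int)-z["im"][80:180,275:345]).max(-1)>40).sum())
print(order.hand_in())
E
```

```text
time: 19.35
tcp_pos: [0.3809, -0.2363, 0.2969]
orientation: [-180.0, -0.0, 6.2]
contact_force: [0.8, 0.3, 0.3]
finger_gap: 0.046
finger_force: 0.0
moved px: 0
the job is handed in; nothing more can be done
None
```

The hanger plate now hangs still by both hooks on the drying-stand bar, and I handed the job in at about 19 s; the plain plates are in their slots and nothing else appears to have moved, though no verdict came back.

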